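# Shut the airing sash and put the brush away

## Robot

A 6-joint arm with a two-finger parallel gripper is mounted at the origin on the work surface. World frame = base frame: x ahead of the robot, y to its left, z up, the work surface at z = 0. Lengths are in m, angles in rad, forces in N, time in s.
With the tool pointing down it reaches from about 0.3 to 0.875 m from the base axis. Payload 6.4 kg.
Tool frame: the origin (TCP) lies midway between the tips of the shut fingers; the grasp point (between the pads) lies 19 mm behind it; z points along the fingers, y is the line along which they close (so a half turn about z gives the same grasp; the last joint's range is limited). The gripper opens to 88 mm and grips with 3 to 60 N. Pads are 18 mm wide; open, the fingers measure 123 mm over their backs; the gripper's body (75 mm by 187 mm) begins 45 mm behind the grasp point.
Start: joints at [-1.485, 0.181, 1.607, -0, 1.354, -0.206], TCP at [0.165, -0.551, 0.216] pointing down, gripper open.
Joint ranges: [-2.99, 2.99], [-0.89, 2.07], [0.3, 2.58], [-1.14, 4.28], [0, 2.63], [-3.12, 3.12]. Speed limits (rad/s): [2.57, 2.57, 3.01, 3.14, 3.14, 3.14].

## Interface

Orientations are given as a unit quaternion [x, y, z, w].
In Python, from bench import robot, grab_frame gives the robot as it stands. The module is installed in compiled form; this text tells all that it offers.
- The arm moves only by the shell command python3 -m jog 'ROWS' [OPENING] [FORCE]. ROWS is JSON, a list of rows, each a list of 2 entries, a list of its own where there are three numbers: the shift along the tool's x, y, z as a fraction of full scale, then the turn, a rotation vector about the tool's x, y, z as a fraction of full scale. In form: [[[tx, ty, tz], [wx, wy, wz]], ...]. A call has 1 to 5 rows; each row shifts and turns the commanded pose from where the row before left it, along the tool's axes as they then stand; what a row does not reach is not made up. Full scale, the value 1, is 0.3 m for a shift and 6 degrees for a turn. A row lasts 1/8 s, in which the tool goes at most 62.5 mm and 10.7 degrees, less where a joint would pass 70% of its speed; a pose out of reach is approached as far as the arm can. A call with a number of a shift or a turn outside -1 to 1 is refused whole. A call with a gripper value outside its range is refused whole. OPENING is the opening, from 0 (shut) to 1 (fully open), set as the call begins (- or left out, the last holds). The fingers move at their own pace and stop on an object; FORCE is the grip in N (left out, the last holds). Time passes only in rows, so rows that do not move let the fingers close. It gives the time, the measured TCP pose, the force, the opening and the grip force at its end, in the units of the state.
- robot.observe(): the state, without advancing time (a new reading comes with each control period).
- grab_frame(name): name is "scene" or "top" or "wrist"; returns a dict with "image" (384x512x3 uint8, red, green, blue), "K" (3x3 intrinsics, pixels), "pose" (4x4, takes a point from camera to world coordinates). Camera axes: x right, y down, z forward; pixel columns grow to the right and rows downward; lengths in m; the calibration is good to about 2 mm. A picture is of the moment at which its call begins. There is no depth.
- robot.close_job(): hands the job in; it is judged then, once.
The state is a dict: "time_s": time; "joint_positions": joint angles; "qvel": joint speeds; "effort": joint torques, N m; "tcp_pos": TCP position; "eef_rot": TCP orientation; "wrist_force": force on the tool from outside, world axes, zero at the start; "wrist_torque": the same for the moment, N m; "opening": opening from 0.0 (shut) to 1.0 (fully open); "grip_force": force on a finger pad.
Only numpy, scipy, OpenCV 4.12 (cv2) and the standard library are available. Lean on these libraries where they do the work, as an engineer would, in place of code of your own. Each camera call takes 0.05 s, during which the arm holds its last target. There are 200 camera calls.

## Task

The toothbrush has dried in the draught, so shut the sash: work the orange wedge straight back out from under the heavy glass panel, towards the towel rail's side, in gentle tugs of about 2 cm or less with a half-second stop after each, until the panel is fully down. Lay the wedge flat, sloping face up, well inside the blue dish, and only then draw the toothbrush out of its sloping drying stand and lower it, bristles up, into the mug so that it leans on the side of the rim opposite the mug's handle. Drop nothing, leave the mug standing where it is, and leave the other things on the top alone.

Things in the scene. Friction and masses are not known exactly. Their poses are not given: they have to be found in the camera images.
- sash: Fixed aluminium frame, 252 mm wide (its y), 226 mm high, guiding the glass panel. Origin on the surface under the panel's middle, z up. Posts at y = +-115 mm. On its -x side (the robot's right) a 12 mm towel rail runs along y, 52 mm before the origin, 145 mm up, over the wedge's tail: it blocks a gripper from straight above, so reach in under it tilted 25 to 45 degrees, fingers down and towards +x.
- panel (a joint): Height of the heavy glass panel (206 mm wide, about 0.8 kg) above fully shut, m: 0 = fully down (its 16 mm thick bottom bar is then 5 mm above the surface); about 0.018 to 0.023 at the start, resting on the wedge. It slides freely and sinks as the wedge is withdrawn; pulling takes up to about 20 N.
- wedge: Orange wedge, 140 mm along its x, 40 mm wide, 0.12 kg. Origin: centre of underside, z up. Thin end (7 mm high) at x = +70 mm, beyond the panel; top slopes up to x = -25 mm; from there to the tail end, x = -70 mm, a block 34 mm high, gripped by its sides (40 mm across y). Lies parallel to the sash's x; free once pulled 60 to 76 mm along its -x.
- dish: Blue rectangular ceramic dish, outside 200 mm (its x) by 140 mm (its y) by 18 mm high, walls and floor 6 mm thick, 0.7 kg, standing on the surface. Origin at the centre of its underside, z up. The wedge fits with its length along the dish's x.
- mug: White mug, rim radius 42 mm, 100 mm high, wall 4 mm, floor about 5 mm, 0.3 kg, standing on a bamboo tray 8 mm high. Origin at the centre of its underside, z up. The handle is on its +y side; the brush must lean on the -y side of the rim.
- stand: Fixed grey drying stand, base 110 x 70 x 12 mm, on the tray. Origin: centre of underside. Holds the brush leaning 30 degrees from vertical, head towards the stand's -x, in a channel 20 mm wide, 80 mm long, open at the top and on its upper (+x) side; its back plate reaches 110 mm up the brush. Brush foot at x = +20 mm, z = 22 mm.
- brush: Blue and white toothbrush, 195 mm long, 14 mm wide (its y) and 12 mm thick, 0.04 kg. Origin at the centre of its foot end; its z runs along the brush to the head. Its upper part, from 115 mm to the head end, is clear of the stand and can be gripped across its y.
- brush_head (a point): Head end of the toothbrush, on its axis, 195 mm from its origin; bristles on the last 30 mm.
- pump: Grey soap pump with push dispenser, 66 mm wide, 168 mm high, on the tray; leave alone. Origin: centre of its underside.
- comb: Blue comb, 170 mm long along its y, lying on the tray; leave alone. Origin: underside, middle.
- clipper: Steel nail clipper, 85 mm long along its x, lying on the surface; leave alone. Origin: underside, middle.
- jar: Cream jar, 68 mm wide, 60 mm high; leave alone. Origin: centre of its underside.
- soapbox: Green soap box, 65 x 100 x 35 mm, beyond the sash; leave alone. Origin: centre of its underside.
Things that resemble listed ones, but are neither listed nor needed, are in the scene too. Of the things like the brush, leave any that is pink; of the rest the smaller one is meant. There is more than one size of the wedge; the one meant has the size given above.

How it is judged:
By the outcome, as a careful person would: the job done as asked, in the order asked, and still so for the second after the job is handed in, with the robot touching nothing.
It also fails if it takes over 58 s, if anything falls off the work surface, if the arm or the gripper's body presses on something with over 40 N, if the wrist force passes 120 N, or if a joint passes its speed limit or range.

## Working session

There is one attempt and no reset: what is moved stays moved. The work goes in short steps, Python scripts to look and compute and a shell command to move; the robot and the scene stay as the last step left them, time stands still between calls to the robot, and variables do not carry over. Pictures are saved under pics/ and viewed, at most 10 in all, crops included, and the job is handed in when it is done.

```bash
mkdir -p pics; cat > h.py <<'E'
import numpy as np, cv2, json
from scipy.spatial.transform import Rotation as R
from bench import robot, grab_frame
def snap(n,f):
    g=grab_frame(n); cv2.imwrite(f'pics/{f}.png',g['image'][:,:,::-1]); np.savez(f'pics/{f}.npz',K=g['K'],pose=g['pose']); return g
def ray(f,u,v):
    d=np.load(f'pics/{f}.npz'); r=d['pose'][:3,:3]@np.linalg.solve(d['K'],[u,v,1.]); return d['pose'][:3,3],r
def at(f,u,v,z):
    o,r=ray(f,u,v); return o+r*(z-o[2])/r[2]
def tri(f1,p1,f2,p2):
    o1,r1=ray(f1,*p1);o2,r2=ray(f2,*p2)
    s=np.linalg.lstsq(np.c_[r1,-r2],o2-o1,rcond=None)[0]
    a,b=o1+s[0]*r1,o2+s[1]*r2
    return (a+b)/2,np.linalg.norm(a-b)
def proj(f,X):
    d=np.load(f'pics/{f}.npz');p=d['pose'];c=d['K']@(p[:3,:3].T@(np.array(X)-p[:3,3]));return c[:2]/c[2]
E
python3 - <<'E'
from h import *
for n in('scene','top','wrist'):
    g=snap(n,n+'0'); print(n,g['K'][0],g['pose'].round(3).tolist())
a=cv2.imread('pics/scene0.png');b=cv2.imread('pics/top0.png')
cv2.imwrite('pics/s.png',cv2.resize(a,(800,600),interpolation=cv2.INTER_CUBIC));cv2.imwrite('pics/t.png',cv2.resize(b,(800,600),interpolation=cv2.INTER_CUBIC))
o=robot.observe();print(o)
E
```

```text
scene [407.76639677   0.         253.9196244 ] [[0.734, 0.525, -0.43, 1.045], [0.679, -0.554, 0.483, -0.569], [0.015, -0.647, -0.763, 1.057], [0.0, 0.0, 0.0, 1.0]]
top [498.5334029    0.         246.19498313] [[0.017, -0.981, 0.193, 0.23], [-1.0, -0.021, -0.017, 0.026], [0.021, -0.193, -0.981, 1.644], [0.0, 0.0, 0.0, 1.0]]
wrist [277.39704788   0.         256.11140759] [[0.288, -0.913, -0.291, 0.241], [-0.958, -0.275, -0.086, -0.527], [-0.001, 0.303, -0.953, 0.383], [0.0, 0.0, 0.0, 1.0]]
{'time_s': 0.15, 'joint_positions': array([-1.48528934e+00,  1.81376333e-01,  1.60771684e+00,  6.97162195e-06,
        1.35382296e+00, -2.06316403e-01]), 'qvel': array([-0.00109468, -0.0022785 , -0.00170539,  0.0004951 ,  0.00080619,
       -0.00166969]), 'effort': array([ 1.46700899e-03, -4.34231687e+01, -3.42171979e+01,  7.03069777e-02,
        3.56465369e-02, -8.06874891e-05]), 'tcp_pos': array([ 0.16540034, -0.55026027,  0.2157435 ]), 'eef_rot': array([ 9.89373655e-01,  1.45393719e-01,  4.33451469e-05, -6.60325352e-04]), 'wrist_force': array([-0.51205777,  0.3154417 ,  0.3166588 ]), 'wrist_torque': array([ 0.01368391, -0.03956919,  0.03195473]), 'grip_force': 0.0, 'opening': 1.0031076736152944}
```

View pics/s.png

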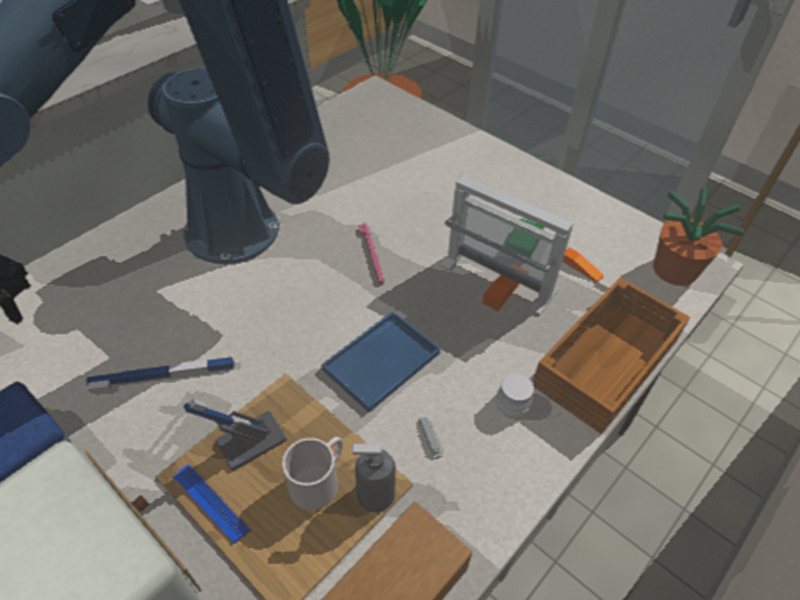

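View pics/t.png

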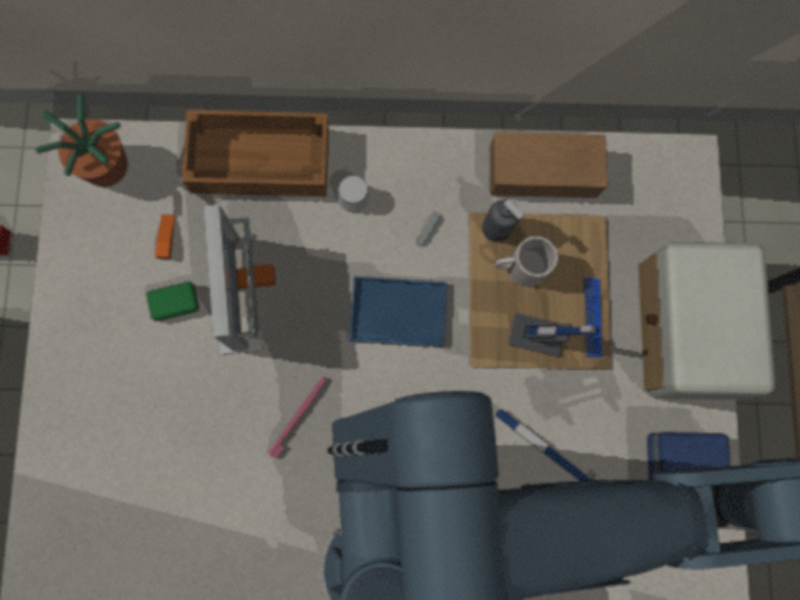

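The scene view shows the sash with the orange wedge tail at about (500,290), the dish at (380,360), the mug at (312,470), and the stand with the brush at (245,430). In the top view the wedge tail is at (257,276), the dish at (398,312), the mug at (532,260), and the stand and brush at (550,332). The pink brush, the long brush and the small wedge beyond the sash are decoys.

```bash
python3 - <<'E'
from h import *
a=cv2.imread('pics/scene0.png');b=cv2.imread('pics/top0.png')
def c(im,x,y,s):
    w,h=int(400/s),int(300/s); o=cv2.resize(im[y:y+h,x:x+w],(400,300),interpolation=cv2.INTER_CUBIC)
    o=np.clip(o*1.5,0,255).astype(np.uint8)
    for i in range(-(-x//20)*20,x+w,20):
        cv2.line(o,(int((i-x+.5)*s),0),(int((i-x+.5)*s),6),(0,0,255),1);cv2.putText(o,str(i),(int((i-x)*s),16),0,.35,(0,0,255))
    for i in range(-(-y//20)*20,y+h,20):
        cv2.line(o,(0,int((i-y+.5)*s)),(6,int((i-y+.5)*s)),(0,0,255),1);cv2.putText(o,str(i),(8,int((i-y+.5)*s)),0,.35,(0,0,255))
    return o
m=np.vstack([np.hstack([c(a,270,105,3.2),c(b,90,120,3.2)]),np.hstack([c(a,96,235,2.5),c(b,280,125,2.8)])])
cv2.imwrite('pics/m1.png',m)
E
```

```text
(no output)
```

View pics/m1.png

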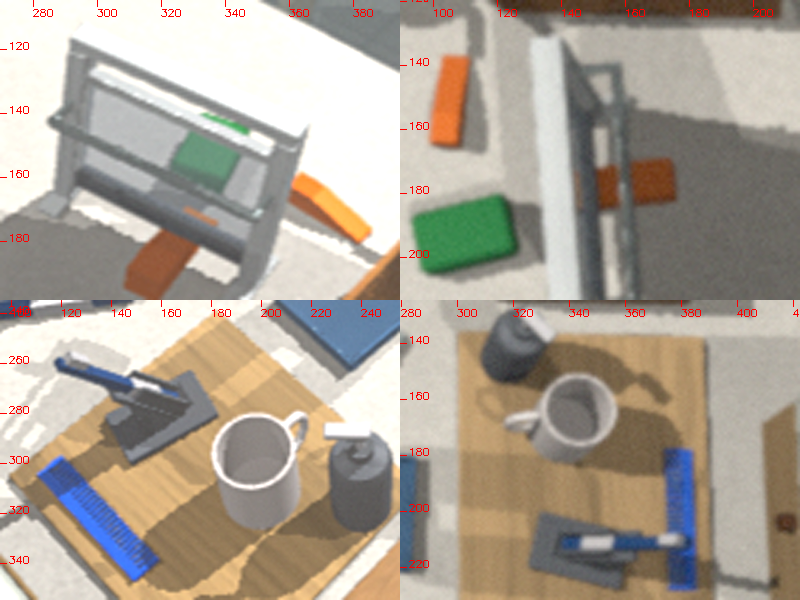

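```bash
python3 - <<'E'
from h import *
T=lambda x,y,z:at('top0',x*.64,y*.64,z).round(4)
S=lambda x,y,z:at('scene0',x*.64,y*.64,z).round(4)
print('beam',T(206,207,.226),T(220,207,.226),T(218,335,.226))
print('rail',T(249,220,.145),T(254,333,.145))
for p in [(353,278),(447,282),(446,347),(350,343)]: print('dishT',T(*p,.018))
for p in [(396,314),(438,351),(369,409),(321,368)]: print('dishS',S(*p,.018))
print('wedge tail top', at('top0',175,169.4,.034),at('top0',176,182.5,.02),at('top0',152.5,172.5,.034),at('top0',152.5,185,.034))
print('wedge tail S', at('scene0',308.8,195.6,0),at('scene0',317.5,197.8,0), at('scene0',309,188,.034), at('scene0',319,190.5,.034))
print('mug',at('top0',343.6,164.3,.108),at('scene0',198.4,291,.108),tri('top0',(343.6,164.3),'scene0',(198.4,291)))
print('handle',at('top0',317.9,168.6,.06), )
print('head',tri('top0',(382.1,210.7),'scene0',(118.8,259)))
c=lambda x,y:(280+(x-400)/2.8,125+(y-300)/2.8)
for p in [(543,514),(632,535),(612,587),(530,563)]: print('standT',at('top0',*c(*p),.02))
c=lambda x,y:(96+x/2.5,235+(y-300)/2.5)
for p in [(192,371),(217,410),(133,463),(108,428)]: print('standS',at('scene0',*c(*p),.02))
E
```

```text
beam [0.6766 0.3411 0.226 ] [0.6772 0.3148 0.226 ] [0.4332 0.3043 0.226 ]
rail [0.6771 0.2722 0.145 ] [0.4501 0.2511 0.145 ]
dishT [0.5915 0.0653 0.018 ]
dishT [ 0.5871 -0.1358  0.018 ]
dishT [ 0.4471 -0.1339  0.018 ]
dishT [0.4515 0.0682 0.018 ]
dishS [0.4743 0.0693 0.018 ]
dishS [0.6015 0.0566 0.018 ]
dishS [ 0.5944 -0.1351  0.018 ]
dishS [ 0.4606 -0.1333  0.018 ]
wedge tail top [0.61315748 0.23398457 0.034     ] [0.57189797 0.23049815 0.02      ] [0.60101386 0.30756427 0.034     ] [0.55890841 0.30532378 0.034     ]
wedge tail S [0.58523456 0.22743325 0.        ] [0.61272759 0.24002013 0.        ] [0.58000102 0.2287661  0.034     ] [0.61107676 0.2429556  0.034     ]
mug [ 0.6240652  -0.31034252  0.108     ] [ 0.62349889 -0.29958389  0.108     ] (array([ 0.62447691, -0.30518952,  0.11582988]), np.float64(0.008407846142103553))
handle [ 0.61996992 -0.23598734  0.06      ]
head (array([ 0.46209276, -0.40057352,  0.20128813]), np.float64(0.00044677005277759754))
standT [ 0.51877753 -0.28521267  0.02      ]
standT [ 0.49574245 -0.39047038  0.02      ]
standT [ 0.43345264 -0.36512293  0.02      ]
standT [ 0.45993574 -0.26893093  0.02      ]
standS [ 0.46489426 -0.2662117   0.02      ]
standS [ 0.52462826 -0.27968118  0.02      ]
standS [ 0.50713889 -0.38465732  0.02      ]
standS [ 0.45323104 -0.3775359   0.02      ]
```

```bash
cat >> h.py <<'E'
def obs():
    o=robot.observe(); return o['tcp_pos'],R.from_quat(o['eef_rot'])
def sashR(psi,th):  # tool x along sash x, tilted so fingers go down & +x
    psi,th=np.deg2rad([psi,th]); s=np.array([np.cos(psi),np.sin(psi),0]);Z=np.array([0,0,1.])
    z=np.sin(th)*s-np.cos(th)*Z; x=np.cos(th)*s+np.sin(th)*Z
    return R.from_matrix(np.c_[x,np.cross(z,x),z])
def plan(p,Rt=None,n=None,start=None):
    p0,R0=start or obs(); Rt=Rt or R0; p=np.array(p,float)
    w=(R0.inv()*Rt).as_rotvec(degrees=True)/6; d=np.linalg.norm(p-p0)
    n=n or max(1,int(np.ceil(max(d/.06,np.abs(w).max()))))
    wr=(w/n).round(3); step=R.from_rotvec(wr*6,degrees=True); c=p0.copy(); Rc=R0; rows=[]
    for i in range(n):
        t=(Rc.inv().apply((p0+(p-p0)*(i+1)/n)-c)/.3).round(3); c=c+Rc.apply(t*.3); Rc=Rc*step
        rows.append([t.tolist(),wr.tolist()])
    for i in range(0,n,5): print(json.dumps(rows[i:i+5]).replace(' ',''))
    print('n',n,'end',c.round(3)); return c,Rc
E
python3 - <<'E'
from h import *
s=plan([.17,-.545,.40])
s=plan([.604,.154,.30],sashR(97.5,35),start=s)
plan([.604,.154,.11],start=s)
E
```

```text
[[[0.005,-0.003,-0.154],[0.0,0.0,0.0]],[[0.005,-0.004,-0.153],[0.0,0.0,0.0]],[[0.005,-0.003,-0.154],[0.0,0.0,0.0]],[[0.005,-0.003,-0.153],[0.0,0.0,0.0]]]
n 4 end [ 0.17  -0.545  0.4  ]
[[[0.147,-0.13,0.024],[0.292,0.344,-0.93]],[[0.157,-0.114,0.033],[0.292,0.344,-0.93]],[[0.167,-0.097,0.043],[0.292,0.344,-0.93]],[[0.173,-0.078,0.051],[0.292,0.344,-0.93]],[[0.179,-0.061,0.059],[0.292,0.344,-0.93]]]
[[[0.181,-0.04,0.068],[0.292,0.344,-0.93]],[[0.181,-0.021,0.075],[0.292,0.344,-0.93]],[[0.18,-0.001,0.082],[0.292,0.344,-0.93]],[[0.175,0.019,0.088],[0.292,0.344,-0.93]],[[0.17,0.039,0.093],[0.292,0.344,-0.93]]]
[[[0.161,0.057,0.098],[0.292,0.344,-0.93]],[[0.151,0.076,0.102],[0.292,0.344,-0.93]],[[0.139,0.094,0.104],[0.292,0.344,-0.93]],[[0.126,0.109,0.105],[0.292,0.344,-0.93]]]
n 14 end [0.604 0.154 0.3  ]
[[[-0.091,-0.0,0.13],[0.0,0.0,0.0]],[[-0.091,-0.0,0.13],[0.0,0.0,0.0]],[[-0.09,-0.0,0.129],[0.0,0.0,0.0]],[[-0.091,-0.0,0.13],[0.0,0.0,0.0]]]
n 4 end [0.604 0.154 0.11 ]
```

```bash
python3 -m jog '[[[0.005,-0.003,-0.154],[0,0,0]],[[0.005,-0.004,-0.153],[0,0,0]],[[0.005,-0.003,-0.154],[0,0,0]],[[0.005,-0.003,-0.153],[0,0,0]]]' 1 >/dev/null
python3 -m jog '[[[0.147,-0.13,0.024],[0.292,0.344,-0.93]],[[0.157,-0.114,0.033],[0.292,0.344,-0.93]],[[0.167,-0.097,0.043],[0.292,0.344,-0.93]],[[0.173,-0.078,0.051],[0.292,0.344,-0.93]],[[0.179,-0.061,0.059],[0.292,0.344,-0.93]]]'
python3 -m jog '[[[0.181,-0.04,0.068],[0.292,0.344,-0.93]],[[0.181,-0.021,0.075],[0.292,0.344,-0.93]],[[0.18,-0.001,0.082],[0.292,0.344,-0.93]],[[0.175,0.019,0.088],[0.292,0.344,-0.93]],[[0.17,0.039,0.093],[0.292,0.344,-0.93]]]'
python3 -m jog '[[[0.161,0.057,0.098],[0.292,0.344,-0.93]],[[0.151,0.076,0.102],[0.292,0.344,-0.93]],[[0.139,0.094,0.104],[0.292,0.344,-0.93]],[[0.126,0.109,0.105],[0.292,0.344,-0.93]],[[0,0,0],[0,0,0]]]'
python3 - <<'E'
from h import *
s=plan([.604,.154,.11],sashR(97.5,35)); print(robot.observe()['joint_positions'].round(2))
E
```

```text
time_s: 1.27
tcp_pos: [0.3257, -0.2937, 0.3643]
eef_rot: [0.918, 0.379, 0.078, -0.088]
wrist_force: [-0.1, 0.0, 0.4]
opening: 0.997
grip_force: 0.0
time_s: 1.9
tcp_pos: [0.4808, -0.0442, 0.3284]
eef_rot: [0.78, 0.584, 0.149, -0.169]
wrist_force: [0.8, -1.1, 0.1]
opening: 1.003
grip_force: 0.0
time_s: 2.52
tcp_pos: [0.6038, 0.1567, 0.2973]
eef_rot: [0.627, 0.718, 0.197, -0.228]
wrist_force: [-0.2, 0.6, -0.2]
opening: 1.001
grip_force: 0.0
[[[-0.091,0.0,0.127],[-0.013,-0.002,0.006]],[[-0.092,0.0,0.126],[-0.013,-0.002,0.006]],[[-0.091,0.001,0.127],[-0.013,-0.002,0.006]],[[-0.091,-0.001,0.126],[-0.013,-0.002,0.006]]]
n 4 end [0.604 0.154 0.11 ]
[-0.24  0.29  1.43  0.56  1.66 -0.39]
```

Tracking is accurate. I'll go down and look with the wrist camera.

```bash
python3 -m jog '[[[-0.091,0,0.127],[-0.013,0,0.006]],[[-0.091,0,0.127],[-0.013,0,0.006]],[[-0.091,0,0.127],[-0.013,0,0.006]],[[-0.091,0,0.127],[-0.013,0,0.006]],[[0,0,0],[0,0,0]]]'
python3 - <<'E'
from h import *
snap('wrist','w1');snap('top','t1');snap('scene','s1')
w=cv2.imread('pics/w1.png'); t=cv2.imread('pics/t1.png')
cv2.imwrite('pics/w1v.png',np.clip(1.4*cv2.resize(w,(800,600),interpolation=cv2.INTER_CUBIC),0,255))
E
```

```text
time_s: 3.15
tcp_pos: [0.6016, 0.1509, 0.1093]
eef_rot: [0.631, 0.715, 0.198, -0.227]
wrist_force: [-0.3, 0.8, 0.0]
opening: 0.999
grip_force: 0.0[ WARN:0@1.427] global loadsave.cpp:1063 imwrite_ Unsupported depth image for selected encoder is fallbacked to CV_8U.
```

View pics/w1v.png

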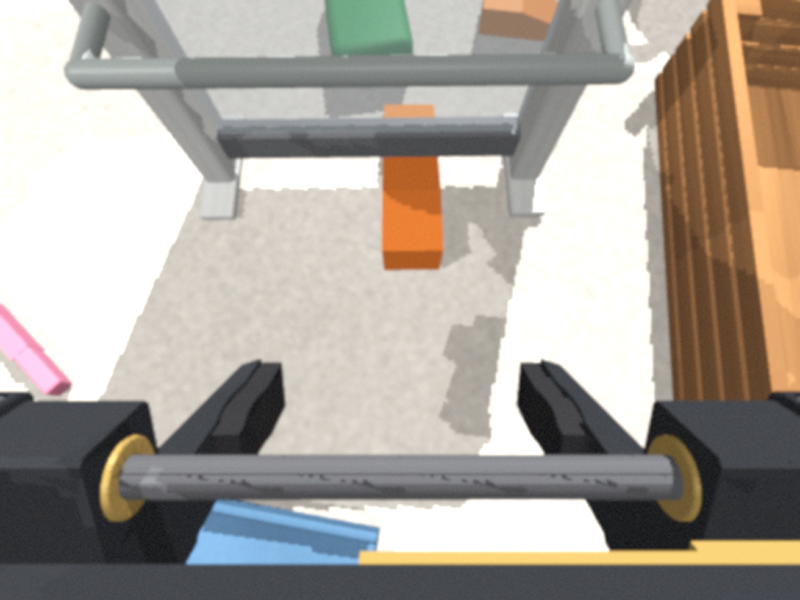

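The wrist view is nearly aligned with the sash. The wedge tail's top edge runs (383,252)–(442,252) and its bottom edge (385,268)–(441,268). The rail runs (75,72)–(630,66), and the post feet are at (217,217) and (525,213).

```bash
python3 - <<'E'
from h import *
W=lambda x,y,z:at('w1',x*.64,y*.64,z)
a,b=W(383,252,.034),W(442,252,.034);print('tail top',a,b,np.linalg.norm(a-b))
c,d=W(385,268,0),W(441,268,0);print('tail bot',c,d,np.linalg.norm(c-d))
ang=lambda p,q:np.rad2deg(np.arctan2(*(q-p)[1::-1]))
print('tail edge ang',ang(a,b)+90, ang(c,d)+90)
e,f=W(383,186,.034),W(440,186,.034);print('mid',e,f,ang((a+b)/2,(e+f)/2),'left',ang(a,e),'right',ang(b,f),np.linalg.norm(e-a))
r,s=W(75,72,.145),W(630,66,.145);print('rail',r,s,np.linalg.norm(r-s),ang(r,s)+90)
p,q=W(217,217,.0),W(525,213,.0);print('feet',p,q,np.linalg.norm(p-q),ang(p,q)+90)
E
```

```text
tail top [0.5805123  0.23179775 0.034     ] [0.61834619 0.23650762 0.034     ] 0.0381259204115353
tail bot [0.58025673 0.23421982 0.        ] [0.62042097 0.23922405 0.        ] 0.040474790292659046
tail edge ang 97.0961400477029 97.10212515128214
mid [0.57387409 0.28006075 0.034     ] [0.61231451 0.28482823 0.034     ] 97.47341884954216 left 97.83146409731754 right 97.11521352810544 0.048717378986325305
rail [0.4500235  0.25014543 0.145     ] [0.68445973 0.2822365  0.145     ] 0.2366224503176357 97.79455467447858
feet [0.44934639 0.25937549 0.        ] [0.67884736 0.29127291 0.        ] 0.2317070067235353 97.912620872296
```

```bash
python3 - <<'E'
from h import *
s=plan([.602,.205,.03],sashR(97.5,35),3)
plan([.5955,.266,.0110],start=s,n=2)
E
```

```text
[[[-0.004,0.003,0.112],[0.028,0.007,-0.003]],[[-0.005,0.002,0.112],[0.028,0.007,-0.003]],[[-0.004,0.004,0.112],[0.028,0.007,-0.003]]]
n 3 end [0.602 0.205 0.03 ]
[[[0.066,0.002,0.084],[0.0,0.0,0.0]],[[0.065,0.003,0.085],[0.0,0.0,0.0]]]
n 2 end [0.596 0.266 0.011]
```

```bash
python3 -m jog '[[[-0.004,0.003,0.112],[0.028,0.007,-0.003]],[[-0.005,0.003,0.112],[0.028,0.007,-0.003]],[[-0.004,0.003,0.112],[0.028,0.007,-0.003]],[[0.066,0.002,0.084],[0,0,0]],[[0.065,0.003,0.085],[0,0,0]]]'
python3 -m jog '[[[0,0,0],[0,0,0]],[[0,0,0],[0,0,0]]]'
```

```text
time_s: 3.92
tcp_pos: [0.5962, 0.2673, 0.0112]
eef_rot: [0.629, 0.717, 0.199, -0.226]
wrist_force: [1.1, -0.4, 0.4]
opening: 0.998
grip_force: 0.0
time_s: 4.18
tcp_pos: [0.5956, 0.2662, 0.0107]
eef_rot: [0.628, 0.717, 0.198, -0.226]
wrist_force: [0.3, -0.1, 0.3]
opening: 1.003
grip_force: 0.0
```

```bash
python3 -m jog '[[[0,0,0],[0,0,0]],[[0,0,0],[0,0,0]],[[0,0,0],[0,0,0]],[[0,0,0],[0,0,0]],[[0,0,0],[0,0,0]]]' 0.3 50
python3 -m jog '[[[0,0,0],[0,0,0]],[[0,0,0],[0,0,0]]]' 0.2
```

```text
time_s: 4.8
tcp_pos: [0.5939, 0.2667, 0.0085]
eef_rot: [0.629, 0.717, 0.197, -0.227]
wrist_force: [3.8, -0.7, 0.3]
opening: 0.454
grip_force: 2.1
time_s: 5.05
tcp_pos: [0.594, 0.2667, 0.0086]
eef_rot: [0.629, 0.717, 0.197, -0.227]
wrist_force: [0.6, -0.3, -0.4]
opening: 0.441
grip_force: 50.0
```

```bash
python3 -m jog '[[[-0.015,0,-0.0105],[0,0,0]],[[-0.015,0,-0.0105],[0,0,0]],[[-0.015,0,-0.0105],[0,0,0]]]'
python3 -m jog '[[[0,0,0],[0,0,0]],[[0,0,0],[0,0,0]],[[0,0,0],[0,0,0]],[[0,0,0],[0,0,0]],[[0,0,0],[0,0,0]]]'
python3 -m jog '[[[0,0,0],[0,0,0]]]'
```

```text
time_s: 5.42
tcp_pos: [0.595, 0.2515, 0.0086]
eef_rot: [0.628, 0.717, 0.197, -0.229]
wrist_force: [-0.7, 6.0, -1.7]
opening: 0.445
grip_force: 50.0
time_s: 6.05
tcp_pos: [0.5952, 0.2508, 0.0085]
eef_rot: [0.628, 0.717, 0.197, -0.228]
wrist_force: [-4.8, 4.2, 1.0]
opening: 0.447
grip_force: 50.0
time_s: 6.18
tcp_pos: [0.5952, 0.2508, 0.0086]
eef_rot: [0.628, 0.717, 0.197, -0.228]
wrist_force: [-4.0, 3.5, 0.4]
opening: 0.449
grip_force: 50.0
```

```bash
for i in 1; do python3 -m jog '[[[-0.015,0,-0.0105],[0,0,0]],[[-0.015,0,-0.0105],[0,0,0]],[[-0.015,0,-0.0105],[0,0,0]]]'
python3 -m jog '[[[0,0,0],[0,0,0]],[[0,0,0],[0,0,0]],[[0,0,0],[0,0,0]],[[0,0,0],[0,0,0]],[[0,0,0],[0,0,0]]]'|grep -v eef
python3 -m jog '[[[-0.015,0,-0.0105],[0,0,0]],[[-0.015,0,-0.0105],[0,0,0]],[[-0.015,0,-0.0105],[0,0,0]]]'
python3 -m jog '[[[0,0,0],[0,0,0]],[[0,0,0],[0,0,0]],[[0,0,0],[0,0,0]],[[0,0,0],[0,0,0]],[[0,0,0],[0,0,0]]]'; done
python3 - <<'E'
from h import *
snap('wrist','w2');snap('scene','s2')
w=cv2.imread('pics/w2.png');s=cv2.imread('pics/s2.png')[90:234,270:462]
cv2.imwrite('pics/w2v.png',np.clip(1.4*np.vstack([cv2.resize(w[:192],(800,300)),cv2.resize(s,(400,300),interpolation=cv2.INTER_CUBIC).repeat(2,1)]),0,255).astype(np.uint8))
E
```

```text
time_s: 6.55
tcp_pos: [0.5982, 0.2346, 0.0086]
eef_rot: [0.629, 0.717, 0.198, -0.228]
wrist_force: [-1.5, 5.7, -0.7]
opening: 0.444
grip_force: 50.0
time_s: 7.18
tcp_pos: [0.5984, 0.2339, 0.0085]
wrist_force: [-0.4, 1.4, -0.9]
opening: 0.447
grip_force: 50.0
time_s: 7.55
tcp_pos: [0.6, 0.2182, 0.0086]
eef_rot: [0.629, 0.717, 0.198, -0.228]
wrist_force: [-0.3, 6.3, -1.4]
opening: 0.447
grip_force: 50.0
time_s: 8.18
tcp_pos: [0.6003, 0.2175, 0.0086]
eef_rot: [0.629, 0.717, 0.197, -0.227]
wrist_force: [-2.0, -1.1, 0.6]
opening: 0.442
grip_force: 50.0
```

View pics/w2v.png

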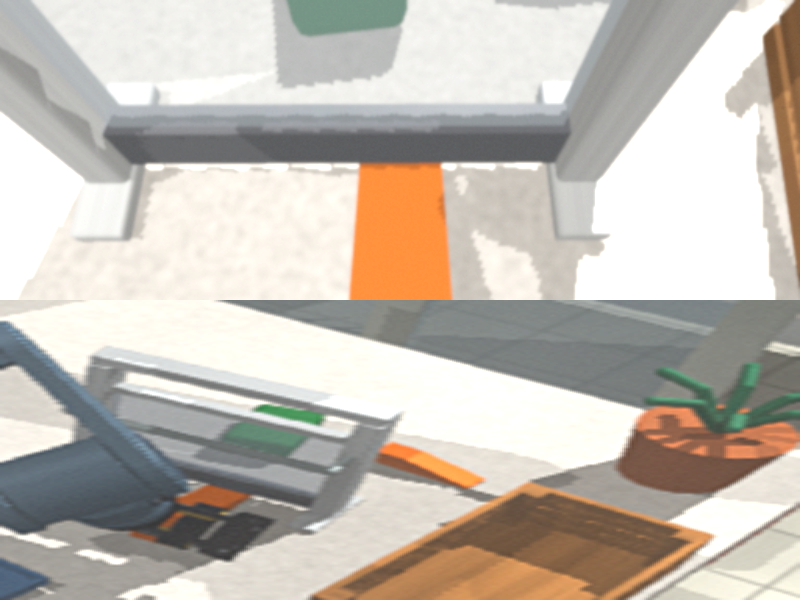

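The thin end is still just under the bar at (400,160), with about 49 mm pulled so far. I'll do two more tugs.

```bash
python3 -m jog '[[[-0.015,0,-0.0105],[0,0,0]],[[-0.015,0,-0.0105],[0,0,0]],[[-0.015,0,-0.0105],[0,0,0]]]'
python3 -m jog '[[[0,0,0],[0,0,0]],[[0,0,0],[0,0,0]],[[0,0,0],[0,0,0]],[[0,0,0],[0,0,0]],[[0,0,0],[0,0,0]]]'|grep -v eef
python3 -m jog '[[[-0.015,0,-0.0105],[0,0,0]],[[-0.015,0,-0.0105],[0,0,0]],[[-0.015,0,-0.0105],[0,0,0]]]'
python3 -m jog '[[[0,0,0],[0,0,0]],[[0,0,0],[0,0,0]],[[0,0,0],[0,0,0]],[[0,0,0],[0,0,0]],[[0,0,0],[0,0,0]]]'
python3 - <<'E'
from h import *
snap('wrist','w3');snap('scene','s3')
w=cv2.imread('pics/w3.png')
cv2.imwrite('pics/w3v.png',np.clip(1.3*cv2.resize(w,(640,480)),0,255).astype(np.uint8))
E
```

```text
time_s: 8.65
tcp_pos: [0.6029, 0.2014, 0.0086]
eef_rot: [0.629, 0.717, 0.198, -0.227]
wrist_force: [0.4, -0.2, -1.2]
opening: 0.445
grip_force: 50.0
time_s: 9.28
tcp_pos: [0.6026, 0.2014, 0.0086]
wrist_force: [-0.4, -0.1, -1.5]
opening: 0.447
grip_force: 50.0
time_s: 9.65
tcp_pos: [0.6048, 0.1845, 0.0086]
eef_rot: [0.629, 0.717, 0.197, -0.227]
wrist_force: [-0.5, -0.3, -1.3]
opening: 0.446
grip_force: 50.0
time_s: 10.28
tcp_pos: [0.6046, 0.1852, 0.0085]
eef_rot: [0.629, 0.717, 0.197, -0.227]
wrist_force: [-0.8, 0.5, -1.3]
opening: 0.443
grip_force: 50.0
```

View pics/w3v.png

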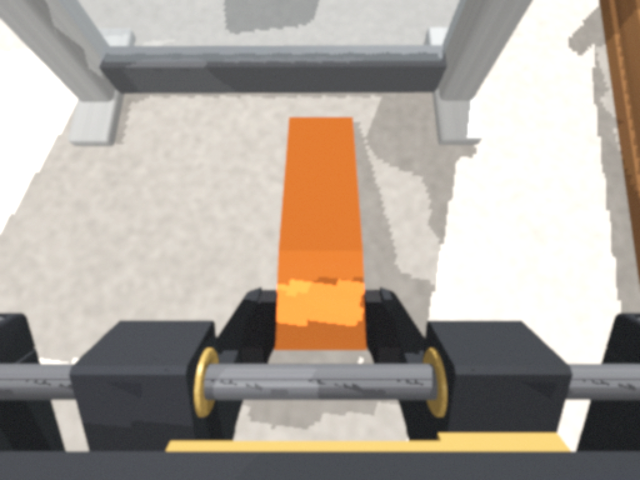

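The wedge is free: its tip is at (320,118), clear of the bar, and its tail is at (321,350). Next I'll check its pose and plan the carry to the dish.

```bash
python3 - <<'E'
from h import *
W=lambda x,y,z:at('w3',x*.8,y*.8,z)
print(W(320,118,.007),W(321,324,.034),W(321,350,0.), W(290,118,.007),W(352,118,.007))
print('bar',W(120,93,.005),W(440,93,.005))
s=plan([.6046,.1852,.10])
tail=np.array([.6106,.154,.0]); p,_=obs(); q=R.from_euler('z',-8.8,degrees=True)
off=q.apply(p-tail); tgt=np.array([.5174,-.104,.006])+off; print(off,tgt)
s=plan([tgt[0],tgt[1],.10],sashR(88.7,35),start=s)
s=plan([tgt[0],tgt[1],.03],start=s)
E
```

```text
[0.59088352 0.29146969 0.007     ] [0.60817568 0.16515771 0.034     ] [0.60965747 0.1542082  0.        ] [0.57227007 0.28901556 0.007     ] [0.61073224 0.29408668 0.007     ]
bar [0.45937871 0.29492644 0.005     ] [0.66531993 0.32205026 0.005     ]
[[[0.088,-0.001,-0.125],[0.0,0.0,0.0]],[[0.087,-0.0,-0.124],[0.0,0.0,0.0]]]
n 2 end [0.605 0.185 0.1  ]
[-0.00110104  0.03172743  0.00856071] [ 0.51629896 -0.07227257  0.01456071]
[[[-0.133,-0.081,-0.093],[-0.174,-0.001,0.239]],[[-0.135,-0.076,-0.095],[-0.174,-0.001,0.239]],[[-0.137,-0.071,-0.096],[-0.174,-0.001,0.239]],[[-0.139,-0.065,-0.097],[-0.174,-0.001,0.239]],[[-0.14,-0.06,-0.098],[-0.174,-0.001,0.239]]]
n 5 end [ 0.516 -0.072  0.1  ]
[[[-0.067,-0.0,0.096],[0.0,0.0,0.0]],[[-0.067,-0.0,0.095],[0.0,0.0,0.0]]]
n 2 end [ 0.516 -0.072  0.03 ]
```

```bash
python3 -m jog '[[[0.022,0,-0.031],[0,0,0]],[[0.044,0,-0.0625],[0,0,0]],[[0.044,0,-0.0625],[0,0,0]],[[0.044,0,-0.0625],[0,0,0]],[[0.022,0,-0.031],[0,0,0]]]' | grep -v eef
python3 -m jog '[[[-0.066,-0.042,-0.046],[-0.087,0,0.12]],[[-0.133,-0.08,-0.094],[-0.174,0,0.239]],[[-0.136,-0.075,-0.095],[-0.174,0,0.239]],[[-0.138,-0.069,-0.096],[-0.174,0,0.239]],[[-0.139,-0.063,-0.097],[-0.174,0,0.239]]]' | grep -v eef
python3 -m jog '[[[-0.07,-0.03,-0.049],[-0.087,0,0.12]],[[0,0,0],[0,0,0]],[[0,0,0],[0,0,0]]]'
python3 - <<'E'
from h import *
snap('wrist','w4');snap('top','t4')
w=cv2.imread('pics/w4.png');t=cv2.imread('pics/t4.png')[140:290,190:390]
cv2.imwrite('pics/w4v.png',np.clip(1.4*np.hstack([cv2.resize(w,(400,300)),cv2.resize(t,(400,300),interpolation=cv2.INTER_CUBIC)]),0,255).astype(np.uint8))
plan([.516,-.072,.03],sashR(88.7,35))
E
```

```text
time_s: 11.0
tcp_pos: [0.606, 0.1852, 0.1029]
wrist_force: [-0.6, 0.6, -0.8]
opening: 0.446
grip_force: 50.0
time_s: 11.62
tcp_pos: [0.5229, -0.0474, 0.1005]
wrist_force: [0.4, -0.5, -1.5]
opening: 0.444
grip_force: 50.0
time_s: 12.0
tcp_pos: [0.5145, -0.0708, 0.1002]
eef_rot: [0.682, 0.666, 0.215, -0.211]
wrist_force: [0.1, 0.1, -1.1]
opening: 0.444
grip_force: 50.0
[[[-0.07,0.002,0.094],[-0.004,-0.004,0.004]],[[-0.069,0.003,0.094],[-0.004,-0.004,0.004]]]
n 2 end [ 0.516 -0.072  0.03 ]
```

View pics/w4v.png

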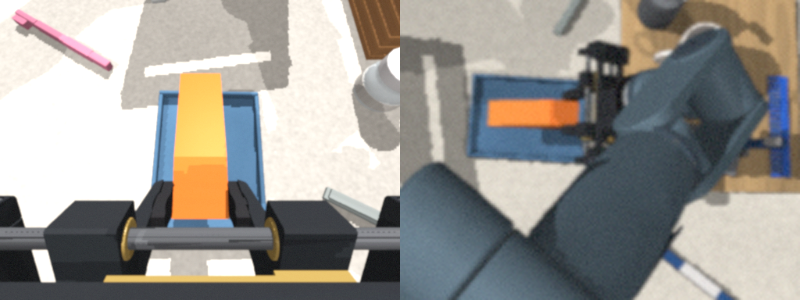

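The dish's far rim corners are at (159,92) and (260,93) in the left crop. The wedge lies over it, parallel to it.

```bash
python3 - <<'E'
from h import *
W=lambda x,y,z:at('w4',x*1.28,y*1.28,z).round(4)
a,b=W(159,91.5,.018),W(260,92.5,.018);print(a,b,b-a)
print('tip',W(201,72,.10),'tail',W(201,217,.092))
E
```

```text
[0.4606 0.0689 0.018 ] [0.6018 0.0642 0.018 ] [ 0.1412 -0.0047  0.    ]
tip [0.5182 0.0375 0.1   ] tail [ 0.5149 -0.1007  0.092 ]
```

```bash
python3 - <<'E'
from h import *
s=plan([.523,-.072,.03],sashR(88.3,35),3)
plan([.523,-.072,.0155],start=s,n=2)
E
```

```text
[[[-0.046,0.009,0.063],[-0.016,-0.003,0.021]],[[-0.046,0.01,0.063],[-0.016,-0.003,0.021]],[[-0.047,0.009,0.062],[-0.016,-0.003,0.021]]]
n 3 end [ 0.523 -0.072  0.03 ]
[[[-0.014,0.0,0.02],[0.0,0.0,0.0]],[[-0.013,0.0,0.02],[0.0,0.0,0.0]]]
n 2 end [ 0.523 -0.072  0.016]
```

```bash
python3 -m jog '[[[-0.046,0.009,0.063],[-0.016,-0.003,0.021]],[[-0.046,0.01,0.063],[-0.016,-0.003,0.021]],[[-0.047,0.009,0.062],[-0.016,-0.003,0.021]]]' | grep -v eef
python3 -m jog '[[[-0.007,0,0.01],[0,0,0]],[[-0.007,0,0.01],[0,0,0]],[[-0.007,0,0.01],[0,0,0]],[[-0.006,0,0.01],[0,0,0]],[[0,0,0],[0,0,0]]]'
python3 -m jog '[[[0,0,0],[0,0,0]],[[0,0,0],[0,0,0]]]'
```

```text
time_s: 12.48
tcp_pos: [0.5231, -0.0721, 0.0293]
wrist_force: [1.5, -0.9, -1.2]
opening: 0.448
grip_force: 50.0
time_s: 13.1
tcp_pos: [0.5228, -0.0732, 0.0155]
eef_rot: [0.685, 0.664, 0.216, -0.209]
wrist_force: [0.2, -0.6, -1.1]
opening: 0.448
grip_force: 50.0
time_s: 13.35
tcp_pos: [0.5229, -0.0733, 0.0156]
eef_rot: [0.685, 0.664, 0.216, -0.209]
wrist_force: [0.1, -0.6, -0.9]
opening: 0.446
grip_force: 50.0
```

```bash
python3 -m jog '[[[-0.002,0,0.0028],[0,0,0]],[[0,0,0],[0,0,0]],[[0,0,0],[0,0,0]]]' | grep -E "pos|force"
python3 -m jog '[[[-0.001,0,0.0014],[0,0,0]],[[0,0,0],[0,0,0]]]' | grep -E "pos|force"
```

```text
tcp_pos: [0.5229, -0.0733, 0.0146]
wrist_force: [0.3, 0.1, 0.2]
grip_force: 50.0
tcp_pos: [0.523, -0.0733, 0.0145]
wrist_force: [-1.4, -0.7, 5.1]
grip_force: 50.0
```

```bash
python3 -m jog '[[[0,0,0],[0,0,0]],[[0,0,0],[0,0,0]],[[0,0,0],[0,0,0]]]' 0.62 20 | grep -E "open|force"
python3 -m jog '[[[0,0,-0.05],[0,0,0]],[[0,0,-0.1],[0,0,0]],[[0.08,0,-0.12],[0,0,0]],[[0.11,0,-0.16],[0,0,0]],[[0.11,0,-0.16],[0,0,0]]]'
python3 -m jog '[[[0.05,0,-0.08],[0,0,0]],[[0,0,0],[0,0,0]]]'
python3 - <<'E'
from h import *
snap('wrist','w5');snap('top','t5');snap('scene','s5')
w=cv2.imread('pics/w5.png');s=cv2.imread('pics/s5.png')[80:380,96:496]
cv2.imwrite('pics/w5v.png',np.clip(1.4*np.vstack([cv2.resize(w,(400,300)),cv2.resize(s,(400,300),interpolation=cv2.INTER_CUBIC)]),0,255).astype(np.uint8))
E
```

```text
wrist_force: [-0.4, -0.1, -0.4]
opening: 0.616
grip_force: 0.0
time_s: 14.98
tcp_pos: [0.5216, -0.1014, 0.213]
eef_rot: [0.685, 0.664, 0.216, -0.209]
wrist_force: [0.1, -0.3, 0.4]
opening: 0.62
grip_force: 0.0
time_s: 15.22
tcp_pos: [0.5229, -0.1038, 0.2419]
eef_rot: [0.685, 0.665, 0.216, -0.206]
wrist_force: [0.8, -0.5, -0.6]
opening: 0.617
grip_force: 0.0
```

View pics/w5v.png

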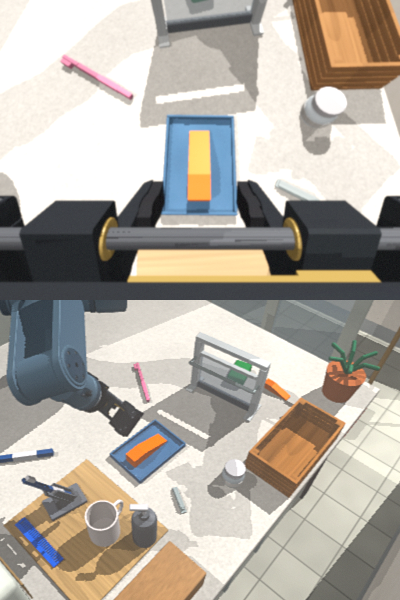

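The wedge lies flat and well inside the dish, the panel is down and everything else is untouched. Next is the brush: I'll turn the tool so the fingers point down and towards −y, and look from above the stand.

```bash
python3 - <<'E'
from h import *
T=lambda x,y,z:at('top0',x*.64,y*.64,z).round(4)
c=lambda x,y:(280+(x-400)/2.8,125+(y-300)/2.8)
print('pump top',at('top0',*c(530,325),.16),'body',at('top0',*c(515,345),.11))
c=lambda x,y:(96+x/2.5,235+(y-300)/2.5)
print('pump S head',at('scene0',*c(347,430),.165),'shoulder',at('scene0',*c(360,452),.11))
plan([.49,-.25,.33],sashR(80,-30))
E
```

```text
pump top [ 0.70697757 -0.24730744  0.16      ] body [ 0.69873082 -0.23891785  0.11      ]
pump S head [ 0.70478079 -0.24885474  0.165     ] shoulder [ 0.71041459 -0.23755652  0.11      ]
[[[-0.021,-0.008,-0.049],[-0.007,-0.983,0.131]],[[-0.026,-0.008,-0.046],[-0.007,-0.983,0.131]],[[-0.03,-0.007,-0.044],[-0.007,-0.983,0.131]],[[-0.035,-0.007,-0.04],[-0.007,-0.983,0.131]],[[-0.039,-0.006,-0.036],[-0.007,-0.983,0.131]]]
[[[-0.043,-0.006,-0.032],[-0.007,-0.983,0.131]],[[-0.046,-0.005,-0.027],[-0.007,-0.983,0.131]],[[-0.048,-0.004,-0.023],[-0.007,-0.983,0.131]],[[-0.051,-0.004,-0.018],[-0.007,-0.983,0.131]],[[-0.052,-0.003,-0.012],[-0.007,-0.983,0.131]]]
[[[-0.053,-0.002,-0.007],[-0.007,-0.983,0.131]]]
n 11 end [ 0.49 -0.25  0.33]
```

```bash
python3 -m jog '[[[-0.021,-0.008,-0.049],[-0.007,-0.983,0.131]],[[-0.026,-0.008,-0.046],[-0.007,-0.983,0.131]],[[-0.03,-0.007,-0.044],[-0.007,-0.983,0.131]],[[-0.035,-0.007,-0.04],[-0.007,-0.983,0.131]],[[-0.039,-0.006,-0.036],[-0.007,-0.983,0.131]]]' 0.7 | grep tcp
python3 -m jog '[[[-0.043,-0.006,-0.032],[-0.007,-0.983,0.131]],[[-0.046,-0.005,-0.027],[-0.007,-0.983,0.131]],[[-0.048,-0.004,-0.023],[-0.007,-0.983,0.131]],[[-0.051,-0.004,-0.018],[-0.007,-0.983,0.131]],[[-0.052,-0.003,-0.012],[-0.007,-0.983,0.131]]]' |grep tcp
python3 -m jog '[[[-0.053,-0.002,-0.007],[-0.007,-0.983,0.131]],[[0,0,0],[0,0,0]]]'
python3 - <<'E'
from h import *
snap('wrist','w6');snap('top','t6');snap('scene','s6'); print(robot.observe()['joint_positions'].round(2))
w=cv2.imread('pics/w6.png')
cv2.imwrite('pics/w6v.png',np.clip(1.4*cv2.resize(w,(800,600),interpolation=cv2.INTER_CUBIC).astype(float),0,255).astype(np.uint8))
E
```

```text
tcp_pos: [0.5069, -0.1696, 0.2793]
tcp_pos: [0.4928, -0.2368, 0.3212]
time_s: 16.88
tcp_pos: [0.4902, -0.249, 0.3288]
eef_rot: [0.739, 0.622, -0.198, 0.165]
wrist_force: [-0.1, -0.3, -0.9]
opening: 0.695
grip_force: 0.0
[-0.39  0.02  1.64 -0.52  1.38 -0.14]
```

View pics/w6v.png

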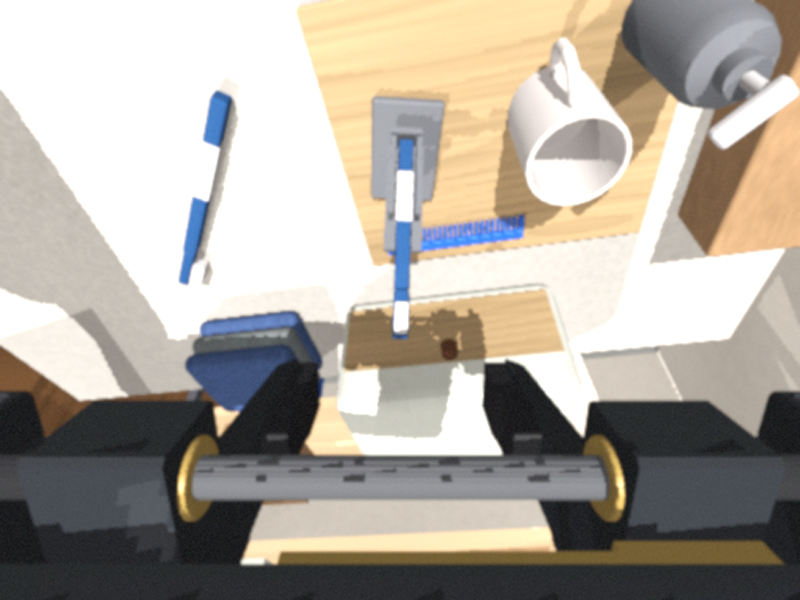

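The wrist view shows the brush from its foot at (405,138) to its head at (401,336), with bristles facing up. The stand base is at (374–445, 98–200), the mug rim centre is at (577,156) with the handle at (565,50), and the pump is at (715,60).

```bash
python3 - <<'E'
from h import *
u=lambda x,y:(x*.64,y*.64)
W=lambda x,y,z:at('w6',x*.64,y*.64,z).round(4)
print('head',tri('w6',u(401,334),'scene0',(118.8,259)),tri('w6',u(401,334),'top0',(382.1,210.7)), W(401,334,.199))
print('foot',W(405,138,.036),'band',W(404,170,.06))
print('base',[W(*p,.02) for p in [(374,98),(445,101),(372,197),(428,200)]])
print('mug',W(577,156,.108),[W(*p,.108) for p in [(523,156),(631,156),(577,106),(577,207)]])
print('handle',W(565,38,.07),tri('w6',u(577,156),'scene0',(198.4,291)))
# stand model fit to brush axis: predict for candidate yaw from head
h=tri('w6',u(401,334),'scene0',(118.8,259))[0]
for y in (74,78,82,86):
    d=np.array([np.cos(np.deg2rad(y)),np.sin(np.deg2rad(y)),0]); a=-.5*d+np.array([0,0,.866])
    H=np.array([h[0],h[1],.199]); F=H-.195*a
    print(y,F.round(3),'proj foot',(proj('w6',F)/.64).round(0),'head',(proj('w6',H)/.64).round(0),'mid100',(proj('w6',F+.1*a)/.64).round(0),'top head,foot',proj('top0',H).round(1),proj('top0',F).round(1),'S',proj('scene0',H).round(1),proj('scene0',F+.12*a).round(1))
E
```

```text
head (array([ 0.46257524, -0.39914156,  0.19716741]), np.float64(0.0054050008993650756)) (array([ 0.46371727, -0.40374186,  0.19148972]), np.float64(0.00033096640058525033)) [ 0.4655 -0.3944  0.199 ]
foot [ 0.486  -0.2986  0.036 ] band [ 0.4816 -0.3182  0.06  ]
base [array([ 0.4626, -0.2628,  0.02  ]), array([ 0.5279, -0.277 ,  0.02  ]), array([ 0.4369, -0.3689,  0.02  ]), array([ 0.4983, -0.3836,  0.02  ])]
mug [ 0.6275 -0.3016  0.108 ] [array([ 0.584 , -0.2941,  0.108 ]), array([ 0.6709, -0.3091,  0.108 ]), array([ 0.6224, -0.2595,  0.108 ]), array([ 0.6337, -0.3533,  0.108 ])]
handle [ 0.6195 -0.2244  0.07  ] (array([ 0.62572723, -0.30006089,  0.11146853]), np.float64(0.0016850313287293472))
74 [ 0.489 -0.305  0.03 ] proj foot [410. 141.] head [399. 338.] mid100 [404. 237.] top head,foot [381.3 210.6] [337.9 209.8] S [119.5 259.3] [139.6 266.1]
78 [ 0.483 -0.304  0.03 ] proj foot [403. 141.] head [399. 338.] mid100 [401. 237.] top head,foot [381.3 210.6] [337.5 211.8] S [119.5 259.3] [139.2 265.4]
82 [ 0.476 -0.303  0.03 ] proj foot [396. 141.] head [399. 338.] mid100 [397. 237.] top head,foot [381.3 210.6] [337.1 213.8] S [119.5 259.3] [138.7 264.7]
86 [ 0.469 -0.302  0.03 ] proj foot [389. 141.] head [399. 338.] mid100 [394. 237.] top head,foot [381.3 210.6] [337.  215.8] S [119.5 259.3] [138.2 264. ]
```

```bash
python3 - <<'E'
from h import *
Rt=sashR(76.5,-30); z=Rt.as_matrix()[:,2]; T=np.array([.4671,-.3861,.1434]); print(T-.09*z)
s=plan(T-.09*z,Rt); plan(T,start=s,n=3)
E
```

```text
[ 0.47760504 -0.34234335  0.22134229]
[[[-0.03,0.004,0.156],[0.097,-0.006,0.169]],[[-0.029,0.006,0.157],[0.097,-0.006,0.169]],[[-0.029,0.008,0.156],[0.097,-0.006,0.169]]]
n 3 end [ 0.478 -0.342  0.221]
[[[-0.0,-0.0,0.1],[0.0,0.0,0.0]],[[-0.0,-0.0,0.1],[0.0,0.0,0.0]],[[-0.001,-0.0,0.1],[0.0,0.0,0.0]]]
n 3 end [ 0.467 -0.386  0.144]
```

```bash
python3 -m jog '[[[-0.03,0.004,0.156],[0.097,-0.006,0.169]],[[-0.029,0.006,0.157],[0.097,-0.006,0.169]],[[-0.029,0.008,0.156],[0.097,-0.006,0.169]],[[0,0,0],[0,0,0]],[[0,0,0],[0,0,0]]]' 0.6
python3 - <<'E'
from h import *
snap('wrist','w7')
w=cv2.imread('pics/w7.png')
# brush columns: blue/white handle along rows, print blue mask extents
h=cv2.cvtColor(w,cv2.COLOR_BGR2HSV); m=(h[...,0]>98)&(h[...,0]<125)&(h[...,1]>130)
for v in range(60,300,15):
    x=np.where(m[v,180:340])[0]+180
    print(v,(x.min(),x.max(),len(x)) if len(x) else '-',end='; ')
F=np.array([.4868,-.304,.030]);a=np.array([-.1167,-.4862,.866])
print(); [print(k,proj('w7',F+k*a+.006*np.array([.2,.842,.5])).round(1)) for k in (.06,.1,.13,.15,.17,.19)]
p,Ro=obs(); print('pad centre', proj('w7',p-.019*Ro.as_matrix()[:,2]).round(1), proj('w7',p+.071*Ro.as_matrix()[:,2]).round(1))
E
```

```text
time_s: 17.65
tcp_pos: [0.4783, -0.3429, 0.2234]
eef_rot: [0.759, 0.597, -0.203, 0.162]
wrist_force: [-0.4, 0.5, -0.4]
opening: 0.6
grip_force: 0.0
60 (np.int64(248), np.int64(259), 12); 75 (np.int64(248), np.int64(259), 12); 90 -; 105 -; 120 -; 135 (np.int64(248), np.int64(337), 29); 150 (np.int64(248), np.int64(310), 51); 165 (np.int64(248), np.int64(260), 13); 180 (np.int64(248), np.int64(260), 13); 195 (np.int64(249), np.int64(260), 12); 210 -; 225 -; 240 -; 255 -; 270 -; 285 -; 
0.06 [254.7 101.9]
0.1 [254.8 141. ]
0.13 [254.9 172. ]
0.15 [254.9 193.5]
0.17 [255.  215.8]
0.19 [255.1 238.9]
pad centre [256.9 245.2] [256.6 197.3]
```

The wrist image confirms the alignment: brush centre at column 254, predicted 255. I'll descend and grip.

```bash
python3 -m jog '[[[0,0,0.1],[0,0,0]],[[0,0,0.1],[0,0,0]],[[0,0,0.1],[0,0,0]],[[0,0,0.005],[0,0,0]],[[0,0,0],[0,0,0]]]'|grep -v eef
python3 -m jog '[[[0,0,0],[0,0,0]],[[0,0,0],[0,0,0]],[[0,0,0],[0,0,0]],[[0,0,0],[0,0,0]],[[0,0,0],[0,0,0]]]' 0.1 20
python3 -m jog '[[[0,0,0],[0,0,0]]]'
python3 - <<'E'
from h import *
p,Rt=obs(); a=np.array([-.1167,-.4862,.866])
print(p,(Rt.inv().apply(a*.11)/.3).round(4))
E
```

```text
time_s: 18.32
tcp_pos: [0.4687, -0.3872, 0.1453]
wrist_force: [-0.6, -0.6, -0.8]
opening: 0.602
grip_force: 0.0
time_s: 18.95
tcp_pos: [0.4675, -0.3874, 0.1436]
eef_rot: [0.759, 0.598, -0.203, 0.162]
wrist_force: [1.0, 1.0, 0.9]
opening: 0.138
grip_force: 20.0
time_s: 19.08
tcp_pos: [0.4675, -0.3874, 0.1436]
eef_rot: [0.759, 0.598, -0.203, 0.162]
wrist_force: [0.7, 0.6, 0.6]
opening: 0.143
grip_force: 20.0
[ 0.46751159 -0.38742197  0.14357451] [-0.3179  0.0006 -0.1827]
```

```bash
python3 -m jog '[[[-0.02,0,-0.0115],[0,0,0]],[[-0.05,0,-0.0287],[0,0,0]],[[-0.05,0,-0.0287],[0,0,0]],[[-0.05,0,-0.0287],[0,0,0]],[[-0.05,0,-0.0287],[0,0,0]]]'|grep -v eef
python3 -m jog '[[[-0.05,0,-0.0287],[0,0,0]],[[-0.05,0,-0.0287],[0,0,0]],[[-0.04,0,-0.023],[0,0,0]],[[-0.02,0,-0.0115],[0,0,0]],[[0,0,0],[0,0,0]]]'
python3 - <<'E'
from h import *
snap('scene','s8');snap('top','t8');snap('wrist','w8')
p,Rt=obs(); k=Rt.inv().apply(np.array([-.1167,-.4862,.866]));print('axis in tool',k,p)
for n in ('s8','t8'):
  G=p-.019*Rt.as_matrix()[:,2];a=Rt.apply(k); print(n,'head',proj(n,G+.045*a),'foot',proj(n,G-.15*a), (G-.15*a).round(3))
s=cv2.imread('pics/s8.png')[180:360,60:300];t=cv2.imread('pics/t8.png')[100:280,250:490]
cv2.imwrite('pics/v8.png',np.clip(1.3*np.hstack([cv2.resize(s,(400,300),interpolation=cv2.INTER_CUBIC),cv2.resize(cv2.imread('pics/w8.png'),(400,300))]).astype(float),0,255).astype(np.uint8))
E
```

```text
time_s: 19.7
tcp_pos: [0.4583, -0.4253, 0.2109]
wrist_force: [0.5, -0.0, -0.1]
opening: 0.138
grip_force: 20.3
time_s: 20.32
tcp_pos: [0.4519, -0.4515, 0.2576]
eef_rot: [0.759, 0.597, -0.203, 0.162]
wrist_force: [0.6, 0.5, -1.4]
opening: 0.141
grip_force: 20.1
axis in tool [-8.66587680e-01  5.61974555e-04 -4.98989787e-01] [ 0.45170376 -0.450792    0.25641068]
s8 head [ 78.24052765 246.57501079] foot [136.80392405 265.35211101] [ 0.471 -0.369  0.143]
t8 head [416.87859032 209.79332637] foot [366.03225784 210.35611396] [ 0.471 -0.369  0.143]
```

```bash
python3 - <<'E'
from h import *
c=lambda x,y:(280+(x-400)/2.8,125+(y-300)/2.8)
cs=lambda x,y:(96+x/2.5,235+(y-300)/2.5)
for p in [(525,318),(550,335),(545,322)]: print('T',at('top0',*c(*p),.16).round(3))
for p in [(325,430),(370,432),(347,430)]: print('S',at('scene0',*cs(*p),.16).round(3))
W=lambda x,y,z:at('w6',x*.64,y*.64,z).round(4)
print('W',W(720,140,.16),W(790,90,.16),W(712,132,.16), 'shoulder',W(745,75,.13))
# brush-in-hand check: blue pixels near foot in s8
h=cv2.cvtColor(cv2.imread('pics/s8.png'),cv2.COLOR_BGR2HSV); m=((h[...,0]>98)&(h[...,0]<125)&(h[...,1]>110)&(h[...,2]>60)).astype(np.uint8)
m[:, :70]=0; m[:235]=0; m[290:]=0
n,l,st,ce=cv2.connectedComponentsWithStats(m); print([ (s.tolist(),q.round(0).tolist()) for s,q in zip(st[1:],ce[1:]) if s[4]>8])
E
```

```text
T [ 0.715 -0.242  0.16 ]
T [ 0.696 -0.269  0.16 ]
T [ 0.711 -0.264  0.16 ]
S [ 0.687 -0.262  0.16 ]
S [ 0.721 -0.233  0.16 ]
S [ 0.703 -0.247  0.16 ]
W [ 0.7023 -0.2735  0.16  ] [ 0.7327 -0.246   0.16  ] [ 0.6951 -0.2666  0.16  ] shoulder [ 0.7223 -0.2466  0.13  ]
[([70, 237, 19, 6, 69], [79.0, 240.0]), ([77, 245, 4, 5, 13], [78.0, 247.0]), ([128, 263, 7, 5, 15], [131.0, 265.0])]
```

```bash
python3 - <<'E'
from h import *
Rt=sashR(95,-28); k=np.array([-.8666,0,-.499]); a=Rt.apply(k); z=Rt.as_matrix()[:,2]; print(a)
tc=lambda F:np.array(F)+.15*a+.019*z
s=plan(tc([.624,-.279,.16]),Rt)
print(tc([.624,-.279,.0165]))
s=plan(tc([.624,-.279,.06]),start=s,n=3)
s=plan(tc([.624,-.279,.022]),start=s,n=3)
E
```

```text
[ 0.04627064 -0.52887585  0.84743491]
[[[0.083,0.13,-0.061],[-0.373,0.086,-0.675]],[[0.074,0.137,-0.056],[-0.373,0.086,-0.675]],[[0.065,0.145,-0.049],[-0.373,0.086,-0.675]],[[0.055,0.15,-0.043],[-0.373,0.086,-0.675]]]
n 4 end [ 0.632 -0.367  0.27 ]
[ 0.63171802 -0.36721739  0.12683923]
[[[0.052,0.0,0.098],[0.0,0.0,0.0]],[[0.052,0.0,0.098],[0.0,0.0,0.0]],[[0.052,0.0,0.098],[0.0,0.0,0.0]]]
n 3 end [ 0.632 -0.367  0.17 ]
[[[0.02,0.0,0.037],[0.0,0.0,0.0]],[[0.02,0.0,0.038],[0.0,0.0,0.0]],[[0.02,0.0,0.037],[0.0,0.0,0.0]]]
n 3 end [ 0.632 -0.367  0.132]
```

```bash
python3 -m jog '[[[0.083,0.13,-0.061],[-0.373,0.086,-0.675]],[[0.074,0.137,-0.056],[-0.373,0.086,-0.675]],[[0.065,0.145,-0.049],[-0.373,0.086,-0.675]],[[0.055,0.15,-0.043],[-0.373,0.086,-0.675]],[[0,0,0],[0,0,0]]]'
python3 -m jog '[[[0,0,0],[0,0,0]],[[0,0,0],[0,0,0]]]'
python3 - <<'E'
from h import *
g=snap('wrist','w9');snap('scene','s9');snap('top','t9')
p,Rt=obs(); a=Rt.apply([-.8666,0,-.499]); G=p-.019*Rt.as_matrix()[:,2]; F=G-.15*a; print('foot',F.round(4),a.round(3),p)
for n in('w9','s9','t9'): print(n,'foot',proj(n,F).round(1),'head',proj(n,G+.045*a).round(1),'mug',proj(n,[.626,-.303,.108]).round(1))
w=cv2.imread('pics/w9.png');s=cv2.imread('pics/s9.png')[210:330,120:280];t=cv2.imread('pics/t9.png')[100:250,270:470]
o=np.vstack([np.hstack([cv2.resize(s,(400,300),interpolation=cv2.INTER_CUBIC),cv2.resize(t,(400,300),interpolation=cv2.INTER_CUBIC)]),np.hstack([cv2.resize(w[:240],(640,300)),np.zeros((300,160,3),np.uint8)])])
cv2.imwrite('pics/v9.png',np.clip(1.3*o.astype(float),0,255).astype(np.uint8))
s=plan([.6317,-.3672,.171],sashR(95,-28),4)
E
```

```text
time_s: 21.1
tcp_pos: [0.634, -0.3657, 0.2705]
eef_rot: [0.654, 0.717, -0.163, 0.179]
wrist_force: [-0.8, -0.7, -0.7]
opening: 0.141
grip_force: 20.1
time_s: 21.35
tcp_pos: [0.6307, -0.3683, 0.2706]
eef_rot: [0.656, 0.715, -0.164, 0.178]
wrist_force: [-0.7, -0.3, -0.9]
opening: 0.14
grip_force: 20.1
foot [ 0.6236 -0.2802  0.1608] [ 0.045 -0.528  0.848] [ 0.6310802  -0.36836016  0.27119983]
w9 foot [256.1  31.4] head [256.3 326.2] mug [256.5  41.5]
s9 foot [202.4 275.8] head [161.  270.9] mug [198.1 292.5]
t9 foot [337.5 160.1] head [386.6 142.7] mug [341.3 163.7]
[[[0.04,0.001,0.073],[0.0,0.002,-0.004]],[[0.04,0.0,0.074],[0.0,0.002,-0.004]],[[0.04,0.001,0.073],[0.0,0.002,-0.004]],[[0.04,0.0,0.073],[0.0,0.002,-0.004]]]
n 4 end [ 0.632 -0.367  0.171]
```

View pics/v9.png

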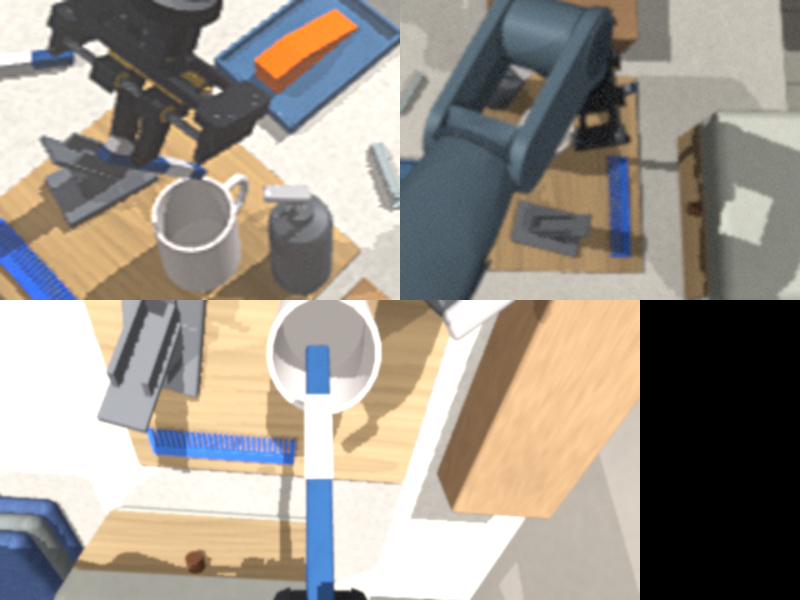

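The view shows the brush held, with its foot at (317,348) in the lower panel, over the mug opening (rim columns 268–381, near edge row 412). The brush sits about 4 mm left of the centre.

```bash
python3 - <<'E'
from h import *
print('near rim',at('w9',259.6,89.6,.108),'L',at('w9',268/1.25,43,.108),'R',at('w9',381/1.25,43,.108),'foot at',at('w9',317/1.25,37.5,.155))
s=plan([.635,-.3682,.171],sashR(95,-28),4)
E
```

```text
near rim [ 0.63306336 -0.34773065  0.108     ] L [ 0.58798615 -0.30752731  0.108     ] R [ 0.66983343 -0.30051375  0.108     ] foot at [ 0.62223164 -0.28603557  0.155     ]
[[[0.039,0.003,0.074],[0.0,0.002,-0.004]],[[0.039,0.003,0.074],[0.0,0.002,-0.004]],[[0.039,0.004,0.073],[0.0,0.002,-0.004]],[[0.039,0.003,0.074],[0.0,0.002,-0.004]]]
n 4 end [ 0.635 -0.368  0.171]
```

```bash
python3 -m jog '[[[0.039,0.003,0.074],[0,0.002,-0.004]],[[0.039,0.003,0.074],[0,0.002,-0.004]],[[0.039,0.004,0.074],[0,0.002,-0.004]],[[0.039,0.003,0.074],[0,0.002,-0.004]],[[0,0,0],[0,0,0]]]'
python3 -m jog '[[[0.016,0,0.03],[0,0,0]],[[0.016,0,0.03],[0,0,0]],[[0.012,0,0.022],[0,0,0]],[[0,0,0],[0,0,0]]]'
python3 - <<'E'
from h import *
snap('wrist','w10');snap('scene','s10')
E
```

```text
time_s: 22.12
tcp_pos: [0.634, -0.3674, 0.168]
eef_rot: [0.655, 0.716, -0.164, 0.176]
wrist_force: [1.0, 0.3, -0.2]
opening: 0.136
grip_force: 20.2
time_s: 22.62
tcp_pos: [0.6354, -0.3675, 0.142]
eef_rot: [0.655, 0.716, -0.163, 0.178]
wrist_force: [0.6, -0.8, -0.2]
opening: 0.142
grip_force: 20.2
```

```bash
python3 -m jog '[[[0.0125,0,0.0236],[0,0,0]],[[0.0063,0,0.0118],[0,0,0]],[[0,0,0],[0,0,0]],[[0,0,0],[0,0,0]]]' | grep -E "tcp|for"
python3 -m jog '[[[0.0032,0,0.006],[0,0,0]],[[0,0,0],[0,0,0]],[[0,0,0],[0,0,0]]]'| grep -E "tcp|for"
```

```text
tcp_pos: [0.6359, -0.3678, 0.1309]
wrist_force: [-0.8, 0.4, 0.2]
grip_force: 20.2
tcp_pos: [0.6359, -0.3677, 0.1288]
wrist_force: [0.7, 0.4, -0.5]
grip_force: 20.4
```

```bash
python3 -m jog '[[[0.0024,0,0.0044],[0,0,0]],[[0,0,0],[0,0,0]],[[0,0,0],[0,0,0]]]'| grep -E "tcp|for"
python3 -m jog '[[[0.0016,0,0.003],[0,0,0]],[[0,0,0],[0,0,0]],[[0,0,0],[0,0,0]]]'| grep -E "tcp|for"
```

```text
tcp_pos: [0.6359, -0.3677, 0.1272]
wrist_force: [0.2, 0.1, -0.3]
grip_force: 20.3
tcp_pos: [0.6359, -0.3677, 0.1263]
wrist_force: [1.1, 0.9, 0.5]
grip_force: 20.4
```

```bash
python3 -m jog '[[[0.0016,0,0.003],[0,0,0]],[[0,0,0],[0,0,0]],[[0,0,0],[0,0,0]]]'| grep -E "tcp|for"
python3 -m jog '[[[0.0016,0,0.003],[0,0,0]],[[0,0,0],[0,0,0]],[[0,0,0],[0,0,0]]]'| grep -E "tcp|for"
python3 - <<'E'
from h import *
w=snap('wrist','w11')['image'];p,Rt=obs(); print(p, proj('w11',[.629,-.3055,.108]).round(1),proj('w11',[.629,-.3475,.108]).round(1))
h=cv2.cvtColor(w,cv2.COLOR_RGB2HSV); m=(h[...,0]>98)&(h[...,0]<125)&(h[...,1]>110)
for v in range(0,260,12):
    x=np.where(m[v,200:310])[0]+200; print(v,(x.min(),x.max()) if len(x) else '-',w[v,254].tolist(),end='; ')
E
```

```text
tcp_pos: [0.6359, -0.3677, 0.1252]
wrist_force: [-0.2, 1.3, -0.0]
grip_force: 20.0
tcp_pos: [0.6359, -0.3677, 0.1242]
wrist_force: [-0.2, -0.1, 0.2]
grip_force: 20.0
[ 0.63585775 -0.36766858  0.1242117 ] [253.1 137.6] [247.9 191.4]
0 - [251, 247, 244]; 12 - [251, 246, 242]; 24 - [219, 212, 208]; 36 - [218, 211, 207]; 48 - [218, 211, 207]; 60 - [222, 215, 211]; 72 - [156, 151, 150]; 84 - [151, 147, 147]; 96 - [151, 148, 147]; 108 - [216, 213, 212]; 120 - [244, 240, 239]; 132 - [245, 241, 240]; 144 (np.int64(245), np.int64(264)) [70, 119, 179]; 156 (np.int64(245), np.int64(265)) [70, 122, 182]; 168 (np.int64(245), np.int64(265)) [70, 123, 182]; 180 (np.int64(201), np.int64(265)) [70, 123, 183]; 192 (np.int64(200), np.int64(265)) [68, 119, 177]; 204 (np.int64(246), np.int64(265)) [69, 120, 179]; 216 (np.int64(245), np.int64(266)) [71, 122, 181]; 228 (np.int64(245), np.int64(266)) [69, 122, 182]; 240 (np.int64(245), np.int64(267)) [42, 74, 116]; 252 (np.int64(245), np.int64(267)) [32, 59, 94];
```

```bash
for i in 1; do
python3 -m jog '[[[0.0024,0,0.0044],[0,0,0]],[[0,0,0],[0,0,0]],[[0,0,0],[0,0,0]]]'| grep -E "tcp|t_for"
python3 -m jog '[[[0.0016,0,0.003],[0,0,0]],[[0,0,0],[0,0,0]],[[0,0,0],[0,0,0]]]'| grep -E "tcp|t_for"
python3 -m jog '[[[0.0016,0,0.003],[0,0,0]],[[0,0,0],[0,0,0]],[[0,0,0],[0,0,0]]]'| grep -E "tcp|t_for"; done
```

```text
tcp_pos: [0.6362, -0.3681, 0.1236]
wrist_force: [-0.4, 1.0, 4.4]
tcp_pos: [0.6366, -0.3684, 0.1233]
wrist_force: [-1.6, -0.1, 6.5]
tcp_pos: [0.6369, -0.3689, 0.1232]
wrist_force: [-1.7, -0.5, 9.0]
```

```bash

python3 -m jog '[[[-0.0038,0,-0.007],[0,0,0]],[[0,0,0],[0,0,0]],[[0,0,0],[0,0,0]]]'| grep -E "tcp|t_for"
python3 -m jog '[[[-0.006,0,0.003],[0,0,0]],[[0,0,0],[0,0,0]],[[0,0,0],[0,0,0]]]'| grep -E "tcp|t_for"
python3 -m jog '[[[-0.006,0,0.003],[0,0,0]],[[0,0,0],[0,0,0]],[[0,0,0],[0,0,0]]]'| grep -E "tcp|t_for"
```

```text
tcp_pos: [0.6361, -0.3679, 0.1235]
wrist_force: [-0.9, -0.8, 5.1]
tcp_pos: [0.6362, -0.3698, 0.1233]
wrist_force: [0.4, 0.6, 5.6]
tcp_pos: [0.6362, -0.3717, 0.1231]
wrist_force: [-0.2, 0.3, 3.3]
```

```bash

python3 -m jog '[[[-0.006,0,0.003],[0,0,0]],[[0,0,0],[0,0,0]],[[0,0,0],[0,0,0]]]'| grep -E "tcp|t_for"
python3 -m jog '[[[-0.006,0,0.003],[0,0,0]],[[0,0,0],[0,0,0]],[[0,0,0],[0,0,0]]]'| grep -E "tcp|t_for"
```

```text
tcp_pos: [0.6363, -0.3736, 0.123]
wrist_force: [0.3, 0.7, 2.6]
tcp_pos: [0.6363, -0.3756, 0.1229]
wrist_force: [0.4, 0.7, 0.8]
```

```bash
python3 - <<'E'
from h import *
w=snap('wrist','w12')['image']
print([ (v,w[v,254].tolist()) for v in range(60,150,6)])
# mug rim rows left/right of brush
for u in (215,225,235,275,285): print(u,[int(w[v,u].sum()//3) for v in range(120,230,5)])
print(proj('w12',[.629,-.3435,.108]).round(1),proj('w12',[.629,-.3475,.108]).round(1))
E
```

```text
[(60, [224, 217, 212]), (66, [221, 215, 209]), (72, [160, 156, 154]), (78, [151, 148, 147]), (84, [152, 149, 147]), (90, [152, 148, 147]), (96, [153, 148, 148]), (102, [153, 150, 149]), (108, [239, 236, 235]), (114, [246, 242, 241]), (120, [247, 243, 241]), (126, [247, 243, 242]), (132, [247, 243, 243]), (138, [86, 130, 184]), (144, [71, 121, 182])]
215 [126, 201, 201, 202, 204, 205, 205, 206, 207, 209, 209, 209, 230, 129, 126, 131, 174, 182, 176, 122, 124, 124]
225 [129, 185, 210, 211, 212, 212, 213, 213, 214, 214, 215, 215, 216, 234, 102, 165, 169, 165, 175, 121, 124, 124]
235 [133, 187, 216, 216, 216, 216, 215, 217, 217, 218, 218, 217, 218, 221, 194, 109, 118, 110, 123, 124, 123, 118]
275 [132, 133, 132, 184, 201, 201, 201, 203, 202, 202, 202, 202, 202, 215, 167, 163, 161, 173, 197, 133, 122, 120]
285 [127, 127, 128, 129, 186, 189, 189, 189, 190, 191, 191, 190, 194, 196, 167, 166, 162, 174, 119, 118, 135, 149]
[248.4 179.5] [247.9 184.2]
```

```bash

python3 -m jog '[[[-0.006,0,0.003],[0,0,0]],[[0,0,0],[0,0,0]],[[0,0,0],[0,0,0]]]'| grep -E "tcp|t_for"
python3 -m jog '[[[-0.004,0,0.002],[0,0,0]],[[0,0,0],[0,0,0]],[[0,0,0],[0,0,0]]]'| grep -E "tcp|t_for"
```

```text
tcp_pos: [0.6365, -0.3776, 0.123]
wrist_force: [0.3, 1.9, -0.6]
tcp_pos: [0.6369, -0.3791, 0.1234]
wrist_force: [-0.9, 1.4, -0.4]
```

```bash

python3 -m jog '[[[0,0,0],[0,0,0]],[[0,0,0],[0,0,0]],[[0,0,0],[0,0,0]]]' 0.22 5| grep -E "tcp|for|open"
python3 -m jog '[[[0,0,0],[0,0,0]],[[0,0,0],[0,0,0]],[[0,0,0],[0,0,0]],[[0,0,0],[0,0,0]],[[0,0,0],[0,0,0]]]' 0.5 | grep -E "tcp|for|open"
python3 -m jog '[[[0,0,-0.03],[0,0,0]],[[0,0,-0.06],[0,0,0]],[[0,0,-0.1],[0,0,0]],[[0,0,-0.12],[0,0,0]],[[0,0,-0.12],[0,0,0]]]'| grep -E "tcp|t_for"
python3 -m jog '[[[0.06,0,-0.12],[0,0,0]],[[0.06,0,-0.12],[0,0,0]],[[0,0,0],[0,0,0]]]'| grep -E "time|tcp|t_for"
python3 - <<'E'
from h import *
snap('wrist','w13');snap('scene','s13');snap('top','t13')
w=cv2.imread('pics/w13.png');s=cv2.imread('pics/s13.png')
a=cv2.resize(w,(400,300));b=cv2.resize(s[210:330,120:280],(400,300),interpolation=cv2.INTER_CUBIC);c=cv2.resize(s,(400,300));d=cv2.resize(cv2.imread('pics/t13.png'),(400,300))
cv2.imwrite('pics/v13.png',np.clip(1.3*np.vstack([np.hstack([a,b]),np.hstack([c,d])]).astype(float),0,255).astype(np.uint8))
E
```

```text
tcp_pos: [0.6369, -0.3793, 0.1235]
wrist_force: [-0.0, 0.1, 0.1]
opening: 0.219
grip_force: 0.0
tcp_pos: [0.6369, -0.3791, 0.1234]
wrist_force: [0.0, 0.1, -0.4]
opening: 0.499
grip_force: 0.0
tcp_pos: [0.6317, -0.3177, 0.2399]
wrist_force: [0.9, -0.1, 0.6]
time_s: 30.95
tcp_pos: [0.6274, -0.2512, 0.2886]
wrist_force: [-0.3, -0.2, 0.3]
```

View pics/v13.png

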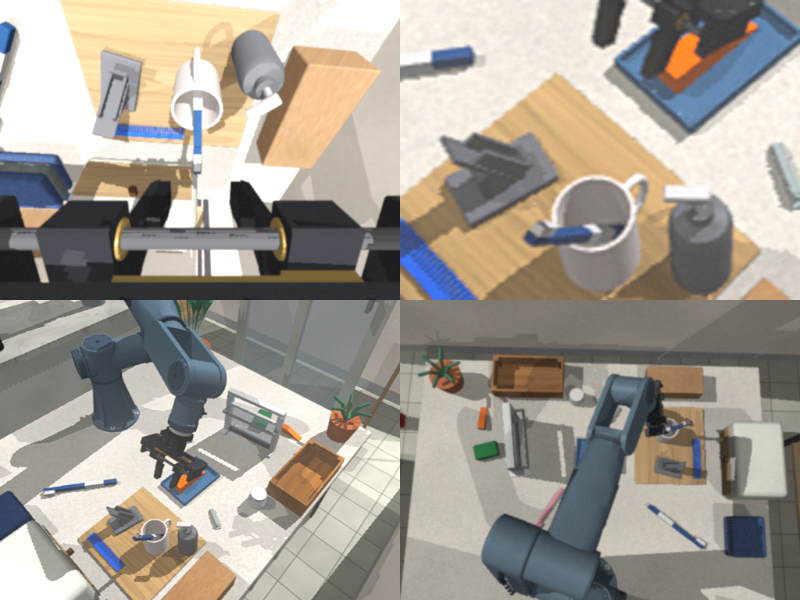

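```bash
python3 -m jog '[[[0,0,-0.05],[0,0,0]],[[0,0,0],[0,0,0]],[[0,0,0],[0,0,0]]]'| grep -E "time|t_for"; python3 -c "
from bench import robot
print(robot.close_job())"
```

```text
time_s: 31.48
wrist_force: [0.9, 0.0, -0.6]
the job is handed in; nothing more can be done
None
```

The job is handed in at 31.5 s: the sash is shut, the wedge lies flat, sloping face up, in the blue dish, and the brush stands bristles up in the mug, leaning on the rim opposite the handle; I viewed 11 pictures, one over the limit of 10.

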